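# Shut and latch the cutlery case

## Task

The cutlery case on the counter has been left open. Lift its drop latch by the black handle, draw the sliding cover shut with the latch bar held up over the keeper, let the bar's tooth drop fully into the keeper's notch so that the cover is locked, and let go. Keep clear of the lamp tube above the case and leave the jar, mug, kettle, bottle, bowl and spatula where they are.

Things in the scene. Friction and masses are not known exactly. Their poses are not given: they have to be found in the camera images.
- case: pale grey counter-top cutlery case, fixed, 515 mm long (its y), 240 wide (x), 85 tall; its long side runs away from the robot: its y points roughly along world +x, its x to the robot's right, z up; origin on the table, midway across. Along its y its top is a solid end block from -295 to -220 mm (near the robot), an open cutlery tray to +10 and a fixed deck to +220
- cover (a joint): slide of the flat steel cover (214 x 225 mm, top 94 mm above the table) along the case's y, in m: 0 = shut, grows as it opens away from the robot (+y). Stays where left (1.5 N friction plus 8 N per m/s). With the tooth in the notch it can lie only from -0.009 to +0.004. Stops at -0.012 (a little beyond the notch) and +0.135. It carries the latch bar
- bar (a joint): hinge of the dark steel latch bar on the cover, rad: 0 = level (lower stop), grows to 0.7 as its tooth end (-y) rises; swings freely, falls by gravity (0.28 kg). Pivot axis along the case's x, 137 mm above the table, at case y = -70 mm + cover. Bar 20 mm wide, 16 high, 180 from pivot to tooth. Resting on top of the keeper it reads about 0.13; 0.2 and more passes well over it
- handle (a point): middle of the latch bar's black round handle: a peg of 16 mm diameter along the case's x, sticking out 62 mm from the bar's side towards -x, the robot's left (22 mm collar on its last 6 mm). The point is on its axis, 30 mm from the bar's side, 120 mm from the pivot axis towards -y, 137 mm above the table (43 above the cover) with the bar down. Axes as the case's, turned with the bar
- tooth (a point): middle of the lower end of the bar's tooth, a 14 mm (y) by 20 mm (x) block pointing down, its lower end 44 mm below the bar's axis and 180 mm from the pivot; 93 mm above the table with the bar down
- notch (a point): middle of the mouth of the keeper's notch, 116 mm above the table, level with the keeper's top. The keeper is dark steel, fixed on the case's -y end block: a 10 mm thick nose on the +y side, a 20 mm one on the -y side, between them the notch, 27 mm wide (y), 31 deep. With cover at 0 and bar down the tooth stands in it, 2.5 mm to the +y side of its middle. Axes as the case's
- lamp: fixed lamp: a white tube of 24 mm diameter along the case's y, axis 297 mm above the table, 50 mm to the -x side of the case's middle, on two thin posts beside the case's +x side. It runs 10 mm to the +x side of and 160 mm above the handle point, so a gripper reaching straight down meets it: lean its body 30 to 40 degrees to the robot's left (case -x). Origin as the case's
- jar: clear glass storage jar, 54 mm across, 90 mm tall, on the table just right of the case; origin at its underside; leave it alone
- mug: white mug, 68 mm across, 75 mm tall, on the table just left of the case; origin at its underside; leave it alone
- kettle: steel pouring kettle with black handle, 165 mm across, 187 mm tall, on the table to the robot's right; origin at its underside; leave it alone
- bottle: amber bottle, 64 mm across, 190 mm tall, on the table to the robot's right; origin at its underside; leave it alone
- bowl: aluminium bowl, 124 mm across, 50 mm tall, on the table to the robot's left; origin at its underside; leave it alone
- spatula: wooden spatula, 260 mm long, lying on the table to the robot's left; leave it alone

How it is judged (in metres and radians):
On the way, in this order (a step that is already met when the one before it is completed fails the run):
1. the latch bar is lifted (over 0.15 rad) while the cover is still at least 40 mm open (value of joint bar above 0.15 rad and value of joint cover above 0.04 m), for 0.1 s.
2. the cover is drawn to within 20 mm of shut with the bar still held up (over 0.1 rad) (value of joint bar above 0.1 rad and value of joint cover below 0.02 m), for 0.05 s.
At the end, for the whole second after the job is handed in: the cover is shut (joint between -12 and +8 mm), the bar lies level (under 0.035 rad) with its tooth down in the notch, and both are at rest (value of joint cover between -0.012 and 0.008 m and value of joint bar below 0.035 rad and velocity of joint cover between -0.01 and 0.01 m/s and velocity of joint bar between -0.05 and 0.05 rad/s); the robot touches nothing.
It fails at once if the robot pushes against the lamp (over 3 N) (contact force between any of the arm, the fingers and lamp above 3 N).
It fails at once if a bystander (jar, mug, kettle, bottle, bowl, spatula) is shifted by more than 20 mm (distance of any of jar, mug, kettle, bottle, bowl, spatula from where it was at the start of the episode above 0.02 m).
It also fails if it takes over 45 s, if anything falls off the work surface, if the arm or the gripper's body presses on something with over 40 N, if the wrist force passes 120 N, or if a joint passes its speed limit or range.

## Robot

A 6-joint arm with a two-finger parallel gripper is mounted at the origin on the work surface. World frame = base frame: x ahead of the robot, y to its left, z up, the work surface at z = 0. Lengths are in mm, angles in rad, forces in N, time in s.
With the tool pointing down it reaches from about 300 to 775 mm from the base axis. Payload 14.6 kg.
Tool frame: the origin (TCP) lies midway between the tips of the shut fingers; the grasp point (between the pads) lies 19 mm behind it (manip.hold_point_z is the distance from the TCP to the grasp point, in mm); z points along the fingers, y is the direction in which the jaws open and shut (so a half turn about z gives the same grasp; the last joint's range is limited). The gripper opens to 94 mm and grips with 3 to 60 N. Pads are 16 mm wide; open, the fingers measure 119 mm over their backs; the gripper's body (75 mm by 177 mm) begins 78 mm behind the grasp point.
Start: joints at [-1.378, 0.3, 1.521, -0, 1.321, -0.067], TCP at [141.281, -531.534, 172.746] pointing down, gripper open.
Joint ranges: [-3.03, 3.03], [-0.79, 2.21], [0.23, 2.52], [-1.04, 4.18], [0, 3.07], [-2.55, 2.55]. Speed limits (rad/s): [2.22, 2.22, 2.57, 3.14, 3.14, 3.14].

## Interface

Orientations are given as [roll, pitch, yaw] about the fixed x, y, z axes, in that order (R = Rz(yaw) Ry(pitch) Rx(roll)).
In Python, from cell import manip gives the robot as it stands.
- The arm moves only by the shell command python3 -m crank 'ROWS' [OPENING] [FORCE]. ROWS is JSON, a list of rows, each an object with "offset": the shift along the world's x, y, z in m, a list of three; "spin": the turn about the world's z in degrees. In form: [{"offset": [dx, dy, dz], "spin": spin}, ...]. A call has exactly 8 rows; each row is the pose to reach, as a shift and turn from the pose measured when the call began; what a row does not reach only later rows make up. A row lasts 1/12 s, in which the tool goes at most 41.7 mm and 7.16 degrees, less where a joint would pass 70% of its speed; a pose out of reach is approached as far as the arm can. A call with a gripper value outside its range is refused whole. OPENING is the opening, from 0 (shut) to 1 (fully open), set as the call begins (- or left out, the last holds). The fingers move at their own pace and stop on an object; FORCE is the grip in N (left out, the last holds). Time passes only in rows, so rows that repeat a pose let the fingers close, or fill a call up. It gives the time, the measured TCP pose, the force and the opening at its end, in the units of the state.
- manip.read_state(): the state, without advancing time (a new reading comes with each control period).
- manip.camera(name): name is "scene" or "top"; returns a dict with "pixels" (480x640x3 uint8, red, green, blue), "fx", "fy", "cx", "cy" (pixels), "extrinsics" (4x4, takes a point from world to camera coordinates). Camera axes: x right, y down, z forward; pixel columns grow to the right and rows downward; lengths in mm; the calibration is good to about 2 mm. A picture is of the moment at which its call begins. There is no depth.
- manip.sign_off(): hands the job in, once; it reports no verdict.
Trained networks look in a picture, given as the dict that the camera call returned (one of the last four; its "shot" number tells which), for a name from the list of things; names that differ only in an ending like _2 or _b are one class to them, and where a whole thing is asked for, a point or a joint stands for the part that bears it (a point fixed in the world has none). Each returns a list of dicts, best first, with "conf" (0 to 1); they miss things now and then, are a little off and sometimes report something else, mostly with a low value. They report only what shows in the picture. A call takes as long as a camera call.
- manip.search_frame(picture, name): "location" ([x, y, z] in mm, in world coordinates, good to about 4 mm: the middle of the surface that is visible of it).
- manip.masks_of(picture, name): "mask" (480x640 bool, what is visible of it).
The state is a dict: "clock": time; "joints": joint angles; "qd": joint speeds; "effort": joint torques, N m; "eef_pos": TCP position; "eef_rot": TCP orientation; "wrist_force": force on the tool from outside, world axes, zero at the start; "moment": the same for the moment, N m; "finger_gap": finger opening in mm.
Only numpy, scipy, OpenCV 4.12 (cv2) and the standard library are available. Lean on these libraries where they do the work, as an engineer would, in place of code of your own. Each camera call takes 0.05 s, during which the arm holds its last target. There are 200 camera calls.

## Working session

There is one attempt and no reset: what is moved stays moved. The work goes in short steps, Python scripts to look and compute and a shell command to move; the robot and the scene stay as the last step left them, time stands still between calls to the robot, and variables do not carry over. Pictures are saved under pics/ and viewed, about 8 in all and at most 12, crops included, and the job is handed in when it is done.

```bash
ls; mkdir -p pics; python3 - <<'E'
from cell import manip
import cv2,numpy as np
print(manip.read_state(), manip.hold_point_z)
for n in ("scene","top"):
    p=manip.camera(n); cv2.imwrite(f"pics/{n}0.png",p["pixels"][:,:,::-1])
    print(n,p["fx"],p["cx"],p["cy"],np.round(p["extrinsics"],3).tolist())
    for k in ("case","cover","bar","handle","tooth","notch","lamp","jar","mug"):
        print(k,[(np.round(d["location"]).tolist(),round(d["conf"],2)) for d in manip.search_frame(p,k)[:2]])
E
```

```text
pics
{'clock': 0.0, 'joints': array([-1.37757939e+00,  3.00496486e-01,  1.52155403e+00, -2.16641508e-05,
        1.32069387e+00, -6.65741301e-02]), 'qd': array([-2.85849820e-04,  7.73859569e-04,  7.86624867e-05, -2.67965556e-04,
       -1.92680329e-03,  4.55351247e-04]), 'effort': array([ 1.79240364e-03, -5.31804729e+01, -3.52733696e+01,  7.08770379e-02,
        2.44704355e-02, -8.73143358e-05]), 'eef_pos': array([ 141.23246579, -531.2589413 ,  172.18386835]), 'eef_rot': array([-3.14044208e+00, -5.56815116e-05,  2.59796405e-01]), 'wrist_force': array([-0.28502137, -0.05156401,  0.81346154]), 'moment': array([0.02223589, 0.02328251, 0.0088446 ]), 'finger_gap': 93.9800634318168} 18.8
scene 539.7547675349906 323.5026766793049 244.99990653846837 [[0.881, 0.474, 0.004, -446.621], [0.368, -0.678, -0.636, -164.152], [-0.298, 0.562, -0.772, 1714.175], [0.0, 0.0, 0.0, 1.0]]
case [([702.0, 5.0, 87.0], 0.65)]
cover [([704.0, 15.0, 94.0], 0.59), ([338.0, 334.0, 25.0], 0.34)]
bar [([654.0, 52.0, 150.0], 0.83)]
handle [([649.0, 51.0, 146.0], 0.55)]
tooth [([654.0, 52.0, 146.0], 0.81)]
notch [([464.0, 80.0, 101.0], 0.93)]
lamp [([693.0, 42.0, 301.0], 0.8)]
jar [([660.0, -168.0, 66.0], 0.94)]
mug [([754.0, 205.0, 53.0], 0.56)]
top 555.2180760284851 315.2093110459482 243.02889550696793 [[-0.016, -1.0, -0.009, -33.416], [-0.983, 0.018, -0.185, 544.711], [0.185, 0.005, -0.983, 1576.493], [0.0, 0.0, 0.0, 1.0]]
case [([660.0, 21.0, 95.0], 0.85)]
cover [([702.0, 8.0, 95.0], 0.74)]
bar [([648.0, 53.0, 144.0], 0.68)]
handle [([647.0, 61.0, 142.0], 0.65), ([757.0, 219.0, 33.0], 0.31)]
tooth [([650.0, 53.0, 146.0], 0.63)]
notch [([457.0, 93.0, 112.0], 0.56)]
lamp [([649.0, 67.0, 303.0], 0.57), ([648.0, 54.0, 144.0], 0.17)]
jar [([644.0, -152.0, 90.0], 0.77)]
mug [([762.0, 215.0, 33.0], 0.87)]
```

View pics/scene0.png

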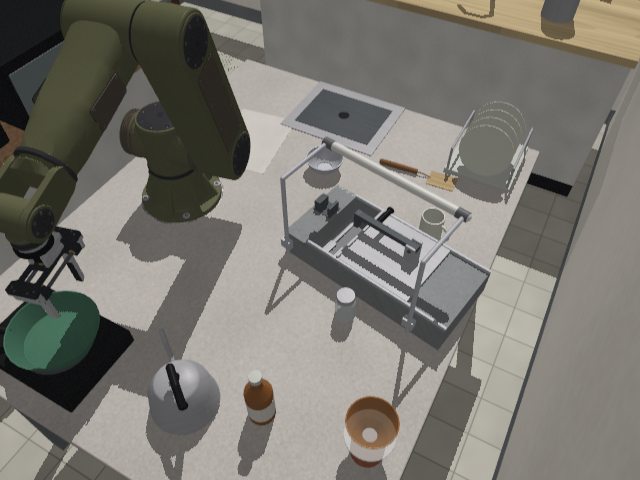

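View pics/top0.png

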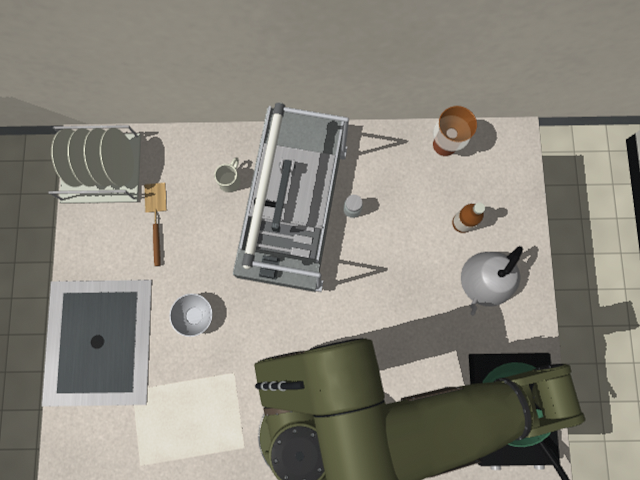

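The command set offers only shift and yaw, so I'll check the tool's usage text. I also need to measure the case from the masks and a zoomed crop.

```bash
cat > h.py <<'E'
import numpy as np,cv2
from cell import manip
def cam(n): return manip.camera(n)
def back(p,uv,z):
    E=p["extrinsics"];R,t=E[:3,:3],E[:3,3];c=-R.T@t
    d=R.T@np.array([(uv[0]-p["cx"])/p["fx"],(uv[1]-p["cy"])/p["fy"],1.])
    return c+d*(z-c[2])/d[2]
def proj(p,X):
    q=p["extrinsics"][:3,:3]@np.asarray(X,float)+p["extrinsics"][:3,3]
    return np.array([p["fx"]*q[0]/q[2]+p["cx"],p["fy"]*q[1]/q[2]+p["cy"]])
E
python3 -m crank --help 2>&1 | head -20; python3 - <<'E'
from h import *
print([a for a in dir(manip) if a[0]!='_'])
ims=[]
for n,(u,v) in (("scene",(375,225)),("top",(290,195))):
    p=cam(n)
    for k,z in (("lamp",297),("bar",137),("cover",94)):
        m=manip.masks_of(p,k)
        if not m: print(n,k,"none");continue
        ys,xs=np.nonzero(m[0]["mask"]); q=np.c_[xs,ys].astype(np.float32)
        mu,e=cv2.PCACompute(q,None); s=(q-mu)@e[0]
        a,b=[back(p,mu[0]+e[0]*f,z) for f in (s.min(),s.max())]
        print(n,k,round(m[0]["conf"],2),len(xs),np.round(a),np.round(b),"yaw",np.degrees(np.arctan2(*(b-a)[[1,0]])))
    w,h=(67,100) if n=="top" else (100,75)
    c=p["pixels"][v-h:v+h,u-w:u+w,::-1]; ims.append(cv2.resize(c,None,fx=600/(2*h) if n=="top" else 4,fy=3 if n=="top" else 4,interpolation=cv2.INTER_CUBIC))
    cv2.imwrite(f"pics/crop_{n}.png",ims[-1])
E
```

```text
invalid input: not JSON, or not a number
['Unreachable', 'camera', 'hold_point_z', 'masks_of', 'read_state', 'search_frame', 'sign_off']
scene lamp 0.84 2989 [404.  67. 297.] [891. -92. 297.] yaw -18.09938800798922
scene bar 0.96 672 [565.  73. 137.] [764.  42. 137.] yaw -8.833925933590347
scene cover 0.73 5451 [559.  29.  94.] [841.  14.  94.] yaw -3.0537008326297443
top lamp 0.79 2531 [862. -12. 297.] [419.  99. 297.] yaw 165.86038383082465
top bar 0.97 650 [772.  31. 137.] [564.  75. 137.] yaw 167.9732021114669
top cover 0.66 4949 [825. -35.  94.] [566.  60.  94.] yaw 159.72546667852797
```

View pics/crop_scene.png

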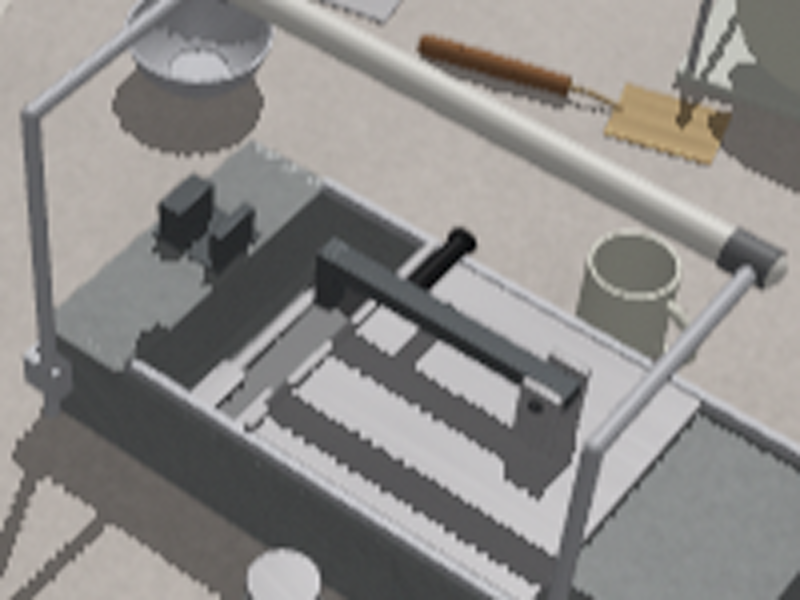

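View pics/crop_top.png

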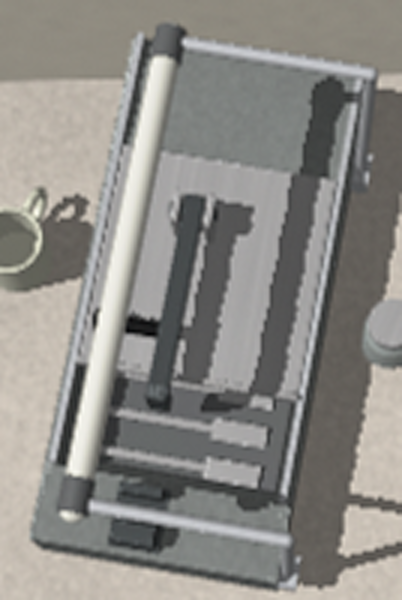

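```bash
cat >> h.py <<'E'
def c2w(s,X):  # s=[x0,y0,yaw of case y axis], X in case axes mm
    c,sn=np.cos(s[2]),np.sin(s[2]); ey=np.array([c,sn,0]); ex=np.array([sn,-c,0])
    return np.array([s[0],s[1],0])+ex*X[0]+ey*X[1]+np.array([0,0,X[2]])
E
python3 - <<'E'
from h import *
from scipy.optimize import least_squares
P={n:cam(n) for n in("scene","top")}
def pts(c,l0,l1): return [
("scene",(391.2,210.2),(-92,-190+c,137)),("scene",(360,211.7),(-20,-257+c,145)),
("scene",(322,198),(-20,-276,116)),("scene",(333.2,205.5),(-20,-234,116)),
("scene",(468.5,216),(-50,l1,297)),("scene",(327,143),(-50,l0,297)),
("top",(275.7,224.5),(-20,-257+c,145)),("top",(255.7,201.7),(-92,-190+c,137)),
("top",(269,260),(-20,-234,116)),("top",(268,272.3),(-20,-276,116)),
("top",(246.3,266.7),(-50,l0,297)),("top",(279,105),(-50,l1,297)),
("top",(234.7,276),(-120,-295,85)),("top",(319.7,290),(120,-295,85))]
f=lambda s:np.concatenate([proj(P[n],c2w(s,X))-uv for n,uv,X in pts(*s[3:])])
r=least_squares(f,[700,20,-.2,100,-270,200],x_scale=[10,10,.1,10,10,10],loss='soft_l1')
s=r.x;print(np.round(s,3),np.degrees(s[2]));print(np.round(f(s).reshape(-1,2),1).tolist())
c=s[3]
for n,X in (("handle",(-60,-190+c,137)),("notch",(-20,-252.5,116)),("pivot",(-20,-70+c,137)),("lampA",(-50,s[4],297)),("lampB",(-50,s[5],297)),("handle shut",(-60,-190,137))): print(n,np.round(c2w(s,X),1))
E
```

```text
[ 7.17083e+02  2.07250e+01 -1.80000e-01  1.10257e+02 -2.85884e+02
  1.39995e+02] -10.307249938065386
[[1.6, 0.1], [-2.3, 0.4], [-1.3, 0.2], [-0.9, -0.6], [0.1, 0.7], [-2.1, -1.2], [-0.4, 1.5], [-1.1, -2.0], [1.7, -1.7], [-0.0, 0.7], [2.2, -1.3], [-0.3, 0.4], [-1.5, -0.6], [-3.1, -1.0]]
handle [649.4  94.  137. ]
notch [472.2  85.6 116. ]
pivot [760.3  33.2 137. ]
lampA [444.8 121.1 297. ]
lampB [863.8  44.9 297. ]
handle shut [540.9 113.8 137. ]
```

```bash
python3 -m crank '[{"offset":[0,0,0.12],"spin":50},{"offset":[0,0,0.12],"spin":50},{"offset":[0,0,0.12],"spin":50},{"offset":[0,0,0.12],"spin":50},{"offset":[0,0,0.12],"spin":50},{"offset":[0,0,0.12],"spin":50},{"offset":[0,0,0.12],"spin":50},{"offset":[0,0,0.12],"spin":50}]'; python3 -m crank '[{"offset":[0.02,-0.1,0.1],"spin":40},{"offset":[0.02,-0.1,0.1],"spin":40},{"offset":[0.03,-0.18,0.1],"spin":40},{"offset":[0.04,-0.22,0.1],"spin":40},{"offset":[0.05,-0.26,0.1],"spin":40},{"offset":[0.06,-0.3,0.1],"spin":40},{"offset":[0.07,-0.34,0.1],"spin":40},{"offset":[0.08,-0.38,0.1],"spin":40}]'; python3 -c "
from cell import manip;s=manip.read_state();print(s['clock'],s['joints'],s['eef_pos'],s['eef_rot'])"
```

```text
clock: 2.17
eef_pos: [141.3, -531.5, 292.8]
eef_rot: [3.142, 0.0, 1.139]
wrist_force: [-0.7, -0.0, 0.7]
finger_gap: 93.9
clock: 2.83
eef_pos: [178.3, -725.7, 355.7]
eef_rot: [3.142, 0.013, 1.837]
wrist_force: [-0.7, -0.9, 1.2]
finger_gap: 93.9
2.8333 [-1.37921498e+00  8.70500915e-01  2.34436291e-01  1.11504912e-03
  2.02417839e+00 -1.64489840e+00] [ 178.33956064 -725.6527354   355.73297127] [3.14152288 0.01251682 1.83697397]
```

```bash
python3 -m crank '[{"offset":[0.02,-0.1,0.1],"spin":0},{"offset":[0.04,-0.2,0.1],"spin":0},{"offset":[0.06,-0.3,0.1],"spin":0},{"offset":[0.06,-0.3,0.1],"spin":0},{"offset":[0.06,-0.3,0.1],"spin":0},{"offset":[0.06,-0.3,0.1],"spin":0},{"offset":[0.06,-0.3,0.1],"spin":0},{"offset":[0.06,-0.3,0.1],"spin":0}]'; python3 -c "
from cell import manip;s=manip.read_state();print(s['clock'],s['joints'],s['eef_pos'],s['eef_rot'])"
```

```text
clock: 3.5
eef_pos: [176.7, -750.8, 327.7]
eef_rot: [-3.141, 0.04, 1.837]
wrist_force: [0.1, -0.2, 0.6]
finger_gap: 93.6
3.5 [-1.38802472  0.90761708  0.23529547  0.00257     1.95894315 -1.6527653 ] [ 176.73608545 -750.84706986  327.72933453] [-3.14066959  0.03979621  1.83657522]
```

```bash
python3 -m crank '[{"offset":[0.4,-2,0.5],"spin":0},{"offset":[0.4,-2,0.5],"spin":0},{"offset":[0.4,-2,0.5],"spin":0},{"offset":[0.4,-2,0.5],"spin":0},{"offset":[0.4,-2,0.5],"spin":0},{"offset":[0.4,-2,0.5],"spin":0},{"offset":[0.4,-2,0.5],"spin":0},{"offset":[0.4,-2,0.5],"spin":0}]'; python3 -c "
from cell import manip;s=manip.read_state();print(s['clock'],s['joints'],s['eef_pos'],s['eef_rot'])"
```

```text
clock: 4.17
eef_pos: [177.0, -789.2, 268.9]
eef_rot: [-3.139, 0.067, 1.837]
wrist_force: [1.0, -0.1, -0.6]
finger_gap: 94.1
4.1667 [-1.39688529  0.98407637  0.23559387  0.00420303  1.8546841  -1.66133812] [ 177.04901102 -789.16912463  268.91927266] [-3.139443    0.06732245  1.83663447]
```

The outward push only tilts the tool by 0.027 rad per call. A spin past the last joint's limit should make the wrist tilt much faster. I'll come inward first and approach that limit.

```bash
cat > st.py <<'E'
from h import *
from scipy.spatial.transform import Rotation as Ro
def show():
    s=manip.read_state();R=Ro.from_euler('xyz',s['eef_rot']).as_matrix()
    print(round(s['clock'],2),'j',np.round(s['joints'],3),'p',np.round(s['eef_pos'],1),'F',np.round(s['wrist_force'],1),'gap',round(s['finger_gap'],1))
    print(' z',np.round(R[:,2],3),'y',np.round(R[:,1],3),'tilt',np.round(np.degrees(np.arccos(-R[2,2])),1))
    return s,R
if __name__=="__main__": show()
E
python3 -m crank '[{"offset":[-0.08,0.3,0.05],"spin":48},{"offset":[-0.08,0.3,0.05],"spin":48},{"offset":[-0.08,0.3,0.05],"spin":48},{"offset":[-0.08,0.3,0.05],"spin":48},{"offset":[-0.08,0.3,0.05],"spin":48},{"offset":[-0.08,0.3,0.05],"spin":48},{"offset":[-0.08,0.3,0.05],"spin":48},{"offset":[-0.08,0.3,0.05],"spin":48}]'; python3 st.py
python3 -m crank '[{"offset":[0,0.04,0],"spin":20},{"offset":[0,0.08,0],"spin":20},{"offset":[0,0.1,0],"spin":20},{"offset":[0,0.1,0],"spin":25},{"offset":[0,0.1,0],"spin":25},{"offset":[0,0.1,0],"spin":25},{"offset":[0,0.1,0],"spin":25},{"offset":[0,0.1,0],"spin":25}]'; python3 st.py
```

```text
clock: 4.83
eef_pos: [108.3, -531.5, 312.5]
eef_rot: [-3.139, 0.068, 2.659]
wrist_force: [-0.9, -3.2, 1.6]
finger_gap: 93.8
4.83 j [-1.468  0.187  1.343  0.055  1.571 -2.555] p [ 108.3 -531.5  312.5] F [-0.9 -3.2  1.6] gap 93.8
 z [ 0.059 -0.034 -0.998] y [ 0.464  0.886 -0.003] tilt 3.9
clock: 5.5
eef_pos: [239.8, -368.9, 313.6]
eef_rot: [-3.121, 0.038, 3.034]
wrist_force: [0.4, 0.5, 0.9]
finger_gap: 94.3
5.5 j [-1.092 -0.052  1.595  0.02   1.561 -2.554] p [ 239.8 -368.9  313.6] F [0.4 0.5 0.9] gap 94.3
 z [ 0.035 -0.025 -0.999] y [ 0.108  0.994 -0.021] tilt 2.5
```

```bash
cat > kin.py <<'E'
from st import *
from scipy.optimize import least_squares
D=[([-1.37757939,.300496486,1.52155403,-2.17e-5,1.32069387,-.0665741301],[141.232,-531.259,172.184],[-3.14044,-5.57e-5,.259796]),
([-1.37921498,.870500915,.234436291,.00111504912,2.02417839,-1.6448984],[178.3396,-725.6527,355.733],[3.14152,.0125168,1.836974]),
([-1.38802472,.90761708,.23529547,.00257,1.95894315,-1.6527653],[176.736,-750.847,327.729],[-3.14067,.039796,1.836575]),
([-1.39688529,.98407637,.23559387,.00420303,1.8546841,-1.66133812],[177.049,-789.169,268.919],[-3.13944,.067322,1.836634]),
([-1.468,.187,1.343,.055,1.571,-2.555],[108.3,-531.5,312.5],[-3.139,.068,2.659]),
([-1.092,-.052,1.595,.02,1.561,-2.554],[239.8,-368.9,313.6],[-3.121,.038,3.034])]
def fk(k,q):
    a1,h,l2,a3,l3,L=k; r=Ro.from_euler
    R=r('z',q[0]); p=np.array([0,0,h])+R.apply([a1,0,0])
    R=R*r('y',q[1]); p=p+R.apply([0,0,l2])
    R=R*r('y',q[2]); p=p+R.apply([a3,0,l3])
    R=R*r('z',q[3])*r('y',q[4]); p=p+R.apply([0,0,L])
    return p,R*r('z',q[5]+np.pi/2*KS)
KS=1
def cal():
    return least_squares(lambda k:np.concatenate([fk(k,q)[0]-p for q,p,_ in D]),[0,350,400,0,350,250]).x
K=np.array([0.]*6)
E
python3 - <<'E'
import kin; from kin import *
k=cal();print(np.round(k,1))
for q,p,e in D:
    P,R=fk(k,q);T=Ro.from_euler('xyz',e);print(np.round(P-p,1),np.round((T.inv()*R).as_rotvec(),3),np.round((R*T.inv()).as_rotvec(),3))
E
```

```text
[-18.9 715.6 429.6  16.5 451.1 826.4]
[-37.5   1.2  -0.8] [-0. -0. -0.] [-0. -0.  0.]
[-38.5   8.8  -1.7] [ 0. -0.  0.] [-0.  0. -0.]
[-34.9  -5.7  -1.2] [ 0. -0. -0.] [-0.  0.  0.]
[-31.2 -21.5  -0.3] [-0. -0. -0.] [ 0. -0.  0.]
[-7.1 -6.8  2.7] [ 0.001 -0.    -0.   ] [-0.001  0.    -0.   ]
[-21.9 -15.1   1.4] [-0.     0.001  0.001] [ 0.     0.    -0.001]
```

```bash
python3 - <<'E'
s=open('kin.py').read()
s=s.replace("a1,h,l2,a3,l3,L=k;","a1,h,l2,a3,l3,L,d=k;").replace("R.apply([a1,0,0])","R.apply([a1,d,0])").replace("[0,350,400,0,350,250]).x","[0,350,400,0,350,250,38]).x")
open('kin.py','w').write(s)
from kin import *
k=cal();print(np.round(k,2).tolist())
for q,p,e in D: print(np.round(fk(k,q)[0]-p,1))
E
```

```text
[0.06, 220.52, 424.17, 40.97, 447.45, 302.55, 36.63]
[0. 0. 0.]
[ 0. -0. -0.]
[0. 0. 0.]
[0. 0. 0.]
[ 0.1 -0.1  0.3]
[-0.2 -0.  -0.3]
```

```bash
cat > sim.py <<'E'
from kin import *
k=cal()
LO=np.array([-3.03,-.79,.235,-1.04,0,-2.555]);HI=np.array([3.03,2.21,2.52,4.18,3.07,2.555])
VM=.7*np.array([2.22,2.22,2.57,3.14,3.14,3.14])/12
def row(q,Pt,Rt,w):
    P,R=fk(k,q);d=Pt-P;n=np.linalg.norm(d);d*=min(1,41.7/max(n,1e-9))
    rv=(Rt*R.inv()).as_rotvec();m=np.linalg.norm(rv);rv*=min(1,.125/max(m,1e-9))
    Pg,Rg=P+d,Ro.from_rotvec(rv)*R
    def f(x):
        p,r=fk(k,x);return np.r_[p-Pg,w*(r*Rg.inv()).as_rotvec(),1e-2*(x-q)]
    lo=np.maximum(LO,q-VM)-1e-6;hi=np.minimum(HI,q+VM)+1e-6
    return least_squares(f,np.clip(q,lo+1e-7,hi-1e-7),bounds=(lo,hi),x_scale=np.array([1.]*6)*.1,max_nfev=30).x
def call(q,off,spin,w):
    P,R=fk(k,q);Pt=P+1000*np.array(off);Rt=Ro.from_euler('z',spin,degrees=True)*R
    for _ in range(8): q=row(q,Pt,Rt,w)
    return q
def tilt(q): return np.degrees(np.arccos(-fk(k,q)[1].as_matrix()[2,2]))
E
python3 - <<'E'
from sim import *
for w in (400,600,900,1500):
    q=np.array(D[1][0]);o=[]
    q3=call(q,[.06,-.3,.1],0,w);q4=call(np.array(D[2][0]),[.4,-2,.5],0,w);
    q5=call(np.array(D[3][0]),[-.08,.3,.05],48,w);q6=call(q5,[0,.1,0],25,w)
    print(w,np.round(q3,3),tilt(q3),np.round(q4,3),tilt(q4)); print('  ',np.round(fk(k,q6)[0]),np.round(q6,3),tilt(q6))
print(np.degrees(.0398),np.degrees(.0673))
E
```

```text
400 [-1.388  0.908  0.235  0.005  1.914 -1.653] 4.846094352503468 [-1.397  0.976  0.235  0.006  1.818 -1.661] 6.508702457478313
   [ 143. -398.  315.] [-1.242 -0.091  1.63  -0.098  1.56  -2.555] 6.116278829693888
600 [-1.388  0.912  0.235  0.003  1.951 -1.653] 2.5239014040458043 [-1.397  0.979  0.235  0.004  1.855 -1.661] 4.139868149933536
   [ 234. -351.  318.] [-1.078 -0.095  1.623  0.013  1.576 -2.555] 2.236312150210357
900 [-1.388  0.914  0.235  0.002  1.966 -1.653] 1.5142037218782858 [-1.397  0.981  0.235  0.004  1.871 -1.662] 3.1026982246493566
   [ 254. -339.  323.] [-1.042 -0.095  1.613  0.038  1.586 -2.555] 3.0775337189361305
1500 [-1.388e+00  9.150e-01  2.350e-01  1.000e-03  1.974e+00 -1.654e+00] 1.0029551182605425 [-1.397  0.982  0.235  0.003  1.88  -1.662] 2.5758342917392274
   [ 262. -334.  326.] [-1.027 -0.092  1.605  0.049  1.591 -2.555] 3.5633305459264664
2.2803720246206765 3.8560059612304403
```

```bash
nproc; cat > srch.py <<'E'
from sim import *
from multiprocessing import Pool
def one(seed):
    g=np.random.default_rng(seed)
    while 1:
        q=np.array([-1.3,g.uniform(-.5,1.3),g.uniform(.25,2.5),0,0,g.uniform(-2.5,2.5)]);q[4]=np.pi-q[1]-q[2]
        if g.random()<.3:q[2]=.24;q[4]=np.pi-q[1]-q[2]
        if g.random()<.2:q[4]=.02;q[2]=np.pi-q[1]-.02
        if g.random()<.5:q[5]=g.choice([-2.54,2.54])
        P=fk(k,q)[0]
        if 0<q[4]<3.07 and .23<q[2]<2.52 and 120<P[2]<800 and 250<np.hypot(*P[:2]): break
    d=g.normal(size=3);d/=np.linalg.norm(d);sp=g.choice([-57,0,57])*1.
    if g.random()<.2:d*=0
    q1=call(q,d,sp,620);q2=call(q1,d,sp,620)
    u=fk(k,q2)[1].as_matrix()[2]
    return tilt(q1),tilt(q2),u[0],u[1],q,d,sp,q2
if __name__=="__main__":
    with Pool() as p: r=p.map(one,range(1200),chunksize=20)
    r.sort(key=lambda a:-a[1])
    for a in r[:22]: print(round(a[0],1),round(a[1],1),'u',round(a[2],2),round(a[3],2),'q',np.round(a[4][1:],2),'P',np.round(fk(k,a[4])[0]),'d',np.round(a[5],1),a[6],'->',np.round(a[7],2),np.round(fk(k,a[7])[0]))
E
time timeout 500 env OMP_NUM_THREADS=1 python3 srch.py
```

```text
4
9.4 21.2 u -0.26 0.25 q [ 0.63  0.24  0.    2.27 -2.54] P [ 201. -588.  516.] d [-0.  0. -0.] 57.0 -> [-1.01  0.61  0.23  0.5   2.44 -2.56] [ 400. -393.  555.]
0.5 4.1 u -0.07 0.02 q [0.63 0.24 0.   2.28 1.38] P [ 200. -583.  521.] d [ 0.   0.9 -0.3] -57.0 -> [-1.96 -0.79  1.96  0.05  2.03  2.56] [   5. -120.  355.]
nan nan u -0.0 0.0 q [ 0.65  0.24  0.    2.26 -2.3 ] P [ 203. -596.  508.] d [ 0.7  0.5 -0.4] 0.0 -> [-0.38  0.75  0.7   0.    1.69 -1.37] [ 699. -239.  243.]
16.3 34.5 u 0.42 -0.38 q [ 0.52  1.22  0.    1.4  -2.54] P [ 208. -612.  170.] d [ 0.  0. -0.] 57.0 -> [-0.88  0.32  1.86 -0.75  0.71 -2.56] [ 300. -512.   86.]
0.8 2.7 u 0.03 0.04 q [0.24 1.49 0.   1.42 2.54] P [ 179. -506.  222.] d [-0.2 -0.6  0.8] 57.0 -> [-1.59  0.67  0.23  0.02  2.2   0.29] [  27. -653.  496.]
0.0 nan u -0.0 0.0 q [-0.16  1.03  0.    2.28  2.54] P [ 115. -278.  595.] d [ 0. -0. -0.] 57.0 -> [-1.3  -0.16  1.03 -0.    2.28  0.55] [ 115. -278.  595.]
15.0 23.8 u 0.35 -0.21 q [-0.21  1.9   0.    1.45 -2.54] P [ 129. -327.  239.] d [-0.5 -0.8 -0.3] 57.0 -> [-1.07  0.68  1.98 -1.04  0.28 -2.56] [ 2
[... 2314 characters left out ...]
] P [ 230. -692.  123.] d [-0.2  0.9 -0.4] 57.0 -> [-0.27  0.39  2.52 -0.23  0.24 -2.53] [ 220.  -41. -134.]sim.py:17: RuntimeWarning: invalid value encountered in arccos
  def tilt(q): return np.degrees(np.arccos(-fk(k,q)[1].as_matrix()[2,2]))
sim.py:17: RuntimeWarning: invalid value encountered in arccos
  def tilt(q): return np.degrees(np.arccos(-fk(k,q)[1].as_matrix()[2,2]))
sim.py:17: RuntimeWarning: invalid value encountered in arccos
  def tilt(q): return np.degrees(np.arccos(-fk(k,q)[1].as_matrix()[2,2]))
sim.py:17: RuntimeWarning: invalid value encountered in arccos
  def tilt(q): return np.degrees(np.arccos(-fk(k,q)[1].as_matrix()[2,2]))

real	2m48.376s
user	10m44.155s
sys	0m0.350s
```

```bash
cat > s2.py <<'E'
from sim import *
from multiprocessing import Pool
q0=np.array([-1.092,-.052,1.595,.02,1.561,-2.554])
def one(seed):
    g=np.random.default_rng(seed)
    az=g.uniform(-2.0,-1.3);r=g.uniform(550,740);z=g.uniform(180,460)
    P0=fk(k,q0)[0];off=np.round((np.array([r*np.cos(az),r*np.sin(az),z])-P0)/1000,2)
    sp=np.round(np.degrees(az+1.06))
    seq=[(off,sp)]
    q=call(q0,off,sp,620);zs=[fk(k,q)[0][2]];out=[]
    for n in range(3):
        d=np.round(g.uniform(-.3,.3,3),1) if g.random()<.7 else np.zeros(3)
        seq.append((d,57.));q=call(q,d,57.,620)
        P,R=fk(k,q);zs.append(P[2]);u=R.as_matrix()[2]
        out.append((abs(u[0])-max(0,abs(u[0])-.6)*3-.6*abs(u[1])-(min(zs)<200)-(P[0]>330)-.02*n,u,list(seq),q,P))
    return max(out,key=lambda a:a[0])
if __name__=="__main__":
    with Pool() as p: r=p.map(one,range(1300),chunksize=10)
    r.sort(key=lambda a:-a[0])
    for a in r[:12]: print(round(a[0],2),'u',np.round(a[1],2),[(list(map(float,s[0])),float(s[1])) for s in a[2]],'->',np.round(a[3],2),np.round(a[4]))
E
time timeout 560 env OMP_NUM_THREADS=1 python3 -W ignore s2.py
```

```text
0.34 u [-0.47  0.14 -0.87] [([-0.08, -0.31, 0.09], -16.0), ([-0.1, 0.2, 0.3], 57.0), ([-0.3, -0.2, 0.2], 57.0), ([-0.3, -0.2, 0.2], 57.0)] -> [-1.26  0.26  0.23  1.74  3.07 -2.56] [ 120. -181.  742.]
0.33 u [-0.5   0.22 -0.84] [([-0.08, -0.31, 0.11], -16.0), ([-0.0, -0.0, 0.2], 57.0), ([-0.0, 0.1, 0.3], 57.0), ([0.0, 0.0, 0.0], 57.0)] -> [-0.87  0.38  0.23  1.2   2.78 -2.56] [ 311. -154.  702.]
0.27 u [-0.52  0.35 -0.78] [([-0.25, -0.28, 0.11], -30.0), ([-0.1, 0.1, 0.3], 57.0), ([-0.2, -0.2, 0.1], 57.0), ([-0.1, -0.3, -0.1], 57.0)] -> [-1.26  0.47  0.23  1.3   2.92 -2.56] [ 198. -289.  676.]
0.26 u [-0.45  0.26 -0.85] [([-0.3, -0.25, 0.14], -35.0), ([-0.1, -0.2, 0.2], 57.0), ([-0.1, -0.2, 0.1], 57.0), ([-0.2, -0.1, 0.1], 57.0)] -> [-1.33  0.5   0.23  0.89  2.58 -2.56] [ 262. -384.  640.]
0.25 u [-0.39  0.18 -0.9 ] [([-0.47, -0.29, -0.05], -49.0), ([-0.1, -0.1, 0.3], 57.0), ([-0.0, 0.1, 0.2], 57.0), ([0.0, 0.0, 0.1], 57.0)] -> [-1.18  0.32  0.23  0.95  2.72 -2.56] [ 247. -241.  711.]
0.24 u [-0.48  0.33 -0.81] [([-0.33, -0.21, 0.15], -38.0), ([-0.1, -0.1, 0.3], 57.0), ([-0.3, 0.1, -0.
[... 624 characters left out ...]
.0)] -> [-1.23  0.51  0.23  1.12  2.82 -2.56] [ 244. -314.  651.]
0.22 u [-0.42  0.28 -0.86] [([-0.32, -0.37, 0.12], -36.0), ([-0.2, -0.2, 0.1], 57.0), ([-0.2, 0.1, 0.3], 57.0), ([0.0, 0.0, 0.0], 57.0)] -> [-1.27  0.48  0.23  0.88  2.63 -2.56] [ 267. -355.  646.]
0.22 u [-0.37  0.2  -0.91] [([-0.11, -0.23, 0.05], -17.0), ([0.2, -0.2, 0.2], 57.0), ([-0.3, 0.3, 0.1], 57.0), ([-0.2, -0.1, 0.2], 57.0)] -> [-0.91  0.25  0.23  1.12  2.87 -2.56] [ 239. -127.  733.]
0.21 u [-0.47  0.36 -0.8 ] [([-0.28, -0.31, 0.13], -33.0), ([0.1, 0.1, 0.2], 57.0), ([0.0, 0.0, 0.0], 57.0), ([0.0, 0.0, 0.0], 57.0)] -> [-1.04  0.48  0.23  1.14  2.84 -2.56] [ 283. -251.  664.]
real	5m41.965s
user	22m0.372s
sys	0m0.662s
```

```bash
cat > goal.py <<'E'
from sim import *
S=np.array([717.1,20.7,-.18]);C0=110.3
def Rgoal(u,s=S):
    # yaw so that jaw axis is square to the peg and tool z points to case +x
    u=u/np.linalg.norm(u);ey=np.array([np.cos(s[2]),np.sin(s[2]),0]);ex=np.array([np.sin(s[2]),-np.cos(s[2]),0])
    R0=Ro.align_vectors([[0,0,1]],[u])[0];best=None
    for a in np.linspace(0,2*np.pi,7201):
        M=(Ro.from_euler('z',a)*R0).as_matrix();c=abs(M[:,1]@ex)
        if M[:,2]@ex>0 and (best is None or c<best[0]): best=(c,M)
    return best[1]
def handle(cov,bar,dx=0,s=S): # handle point, dx along case x
    y=-70+cov-120*np.cos(bar);return c2w(s,(-60+dx,y,137+120*np.sin(bar)))
def tcp(hp,R,back=18.8): return hp+R[:,2]*back
def clear(hp,R,s=S):
    # min distance lamp axis -> gripper body box (75x177, from 78 to 260 behind the grasp point)
    t=np.array([c2w(s,(-50,y,297)) for y in np.arange(-300,220,4)])-hp
    l=t@R;d=np.maximum(np.abs(l-[0,0,-169])-[37.5,88.5,91],0);f=np.maximum(np.abs(l-[0,0,-30])-[12,60,49],0)
    return np.linalg.norm(d,axis=1).min()-12,np.linalg.norm(f,axis=1).min()-12
def ik(P,R,seed):
    f=lambda x:np.r_[(fk(k,x)[0]-P)/100,(fk(k,x)[1]*Ro.from_matrix(R).inv()).as_rotvec()*3]
    r=least_squares(f,np.clip(seed,LO+.01,HI-.01),bounds=(LO,HI));return r.x,r.cost
E
python3 -W ignore - <<'E'
from goal import *
for u in ([-.5,.22,-.84],[-.5,.35,-.79],[.5,-.22,-.84],[-.57,.22,-.79]):
    R=Rgoal(np.array(u))
    for nm,(c,b) in {"open":(C0,0),"lift":(C0,.3),"shut":(0,.3)}.items():
      for dx in (0,-14):
        h=handle(c,b,dx);P=tcp(h,R);sol=[]
        for sd in ([.2,.5,1.2,1.2,1.2,-1],[.2,.5,1.2,-.8,1.2,1],[.2,.5,1.2,0,1.2,0],[.2,.5,1.2,2.5,1.2,-2],[.2,.2,1.2,1.2,2.5,-2]):
            x,cst=ik(P,R,np.array(sd))
            if cst<1e-6: sol.append(tuple(np.round(x,2)))
        print(u,nm,dx,np.round(P),'clear body,fingers',np.round(clear(h,R)),set(sol))
E
```

```text
[-0.5, 0.22, -0.84] open 0 [651.  84. 121.] clear body,fingers [33. 73.] {(np.float64(0.32), np.float64(0.65), np.float64(1.24), np.float64(-0.58), np.float64(1.38), np.float64(0.72))}
[-0.5, 0.22, -0.84] open -14 [654.  98. 121.] clear body,fingers [44. 80.] {(np.float64(0.34), np.float64(0.67), np.float64(1.22), np.float64(-0.58), np.float64(1.4), np.float64(0.73))}
[-0.5, 0.22, -0.84] lift 0 [656.  83. 157.] clear body,fingers [14. 44.] {(np.float64(0.32), np.float64(0.63), np.float64(1.19), np.float64(-0.58), np.float64(1.43), np.float64(0.67))}
[-0.5, 0.22, -0.84] lift -14 [659.  97. 157.] clear body,fingers [26. 55.] {(np.float64(0.34), np.float64(0.65), np.float64(1.17), np.float64(-0.57), np.float64(1.45), np.float64(0.68))}
[-0.5, 0.22, -0.84] shut 0 [548. 103. 157.] clear body,fingers [14. 44.] {(np.float64(0.41), np.float64(0.43), np.float64(1.5), np.float64(-0.57), np.float64(1.39), np.float64(0.8))}
[-0.5, 0.22, -0.84] shut -14 [550. 116. 157.] clear body,fingers [26. 55.] {(np.float64(0.43), np.float64(0.45), np.float64(1.47), np.float64(-0.56), np.float64(1.41), np.flo
[... 2663 characters left out ...]
 clear body,fingers [21. 51.] {(np.float64(0.34), np.float64(0.67), np.float64(1.16), np.float64(-0.64), np.float64(1.5), np.float64(0.7))}
[-0.57, 0.22, -0.79] lift -14 [659.  95. 158.] clear body,fingers [33. 62.] {(np.float64(0.36), np.float64(0.69), np.float64(1.13), np.float64(-0.64), np.float64(1.52), np.float64(0.71))}
[-0.57, 0.22, -0.79] shut 0 [548. 101. 158.] clear body,fingers [21. 51.] {(np.float64(0.44), np.float64(0.48), np.float64(1.46), np.float64(-0.62), np.float64(1.46), np.float64(0.84))}
[-0.57, 0.22, -0.79] shut -14 [550. 115. 158.] clear body,fingers [33. 62.] {(np.float64(0.45), np.float64(0.5), np.float64(1.44), np.float64(-0.62), np.float64(1.48), np.float64(0.85))}
```

```bash
python3 -m crank '[{"offset":[-0.08,-0.31,0.11],"spin":-16},{"offset":[-0.08,-0.31,0.11],"spin":-16},{"offset":[-0.08,-0.31,0.11],"spin":-16},{"offset":[-0.08,-0.31,0.11],"spin":-16},{"offset":[-0.08,-0.31,0.11],"spin":-16},{"offset":[-0.08,-0.31,0.11],"spin":-16},{"offset":[-0.08,-0.31,0.11],"spin":-16},{"offset":[-0.08,-0.31,0.11],"spin":-16}]' >/dev/null; python3 st.py
python3 -m crank '[{"offset":[0,0,0.2],"spin":57},{"offset":[0,0,0.2],"spin":57},{"offset":[0,0,0.2],"spin":57},{"offset":[0,0,0.2],"spin":57},{"offset":[0,0,0.2],"spin":57},{"offset":[0,0,0.2],"spin":57},{"offset":[0,0,0.2],"spin":57},{"offset":[0,0,0.2],"spin":57}]' >/dev/null; python3 st.py
python3 - <<'E'
from sim import *
q=np.array([-1.092,-.052,1.595,.02,1.561,-2.554])
for o,s in (([-.08,-.31,.11],-16),([0,0,.2],57),([0,.1,.3],57),([0,0,0],57)):
    q=call(q,o,s,620);print(np.round(q,3),np.round(fk(k,q)[0]),tilt(q))
E
```

```text
6.17 j [-1.382  0.587  0.568  0.022  1.949 -2.551] p [ 168.2 -652.5  414.6] F [0.5 0.8 0.1] gap 93.7
 z [ 0.027 -0.033 -0.999] y [ 0.384  0.923 -0.02 ] tilt 2.5
6.83 j [-1.222  0.577  0.235  0.262  2.274 -2.554] p [ 294.6 -526.7  557.9] F [-0.7  0.2 -0.3] gap 93.9
 z [ 0.199  0.032 -0.98 ] y [0.058 0.997 0.044] tilt 11.6
[-1.389  0.586  0.578  0.022  1.932 -2.555] [ 164. -657.  411.] 2.867574079674746
[-1.185  0.575  0.235  0.225  2.262 -2.555] [ 308. -523.  558.] 10.440378280951121
[-0.948  0.335  0.235  0.617  2.538 -2.555] [ 343. -245.  690.] 19.44159967643159
[-0.866  0.381  0.235  1.195  2.778 -2.555] [ 311. -154.  702.] 33.03691577461189
```

The model matches closely. I'll continue with the tilt moves.

```bash
python3 -m crank '[{"offset":[0,0.1,0.3],"spin":57},{"offset":[0,0.1,0.3],"spin":57},{"offset":[0,0.1,0.3],"spin":57},{"offset":[0,0.1,0.3],"spin":57},{"offset":[0,0.1,0.3],"spin":57},{"offset":[0,0.1,0.3],"spin":57},{"offset":[0,0.1,0.3],"spin":57},{"offset":[0,0.1,0.3],"spin":57}]' >/dev/null; python3 st.py
python3 -m crank '[{"offset":[0,0,0],"spin":57},{"offset":[0,0,0],"spin":57},{"offset":[0,0,0],"spin":57},{"offset":[0,0,0],"spin":57},{"offset":[0,0,0],"spin":57},{"offset":[0,0,0],"spin":57},{"offset":[0,0,0],"spin":57},{"offset":[0,0,0],"spin":57}]' >/dev/null; python3 st.py
python3 - <<'E'
from goal import *
s=manip.read_state();R=Ro.from_euler('xyz',s['eef_rot']);u=R.as_matrix()[2];print('u',u.round(3))
G=Rgoal(u);h=handle(C0,0,-10);P=tcp(h,G)
print('spin',np.degrees((Ro.from_matrix(G)*R.inv()).as_rotvec()),'tcp goal',P,'clear',clear(h,G),clear(handle(C0,.25,-10),G))
# sim transport: several via choices
q0=s['joints']
for via in ([450,250,450],[400,150,500],[560,260,350]):
    q=q0.copy();tot=np.degrees((Ro.from_matrix(G)*R.inv()).as_rotvec())[2]
    for tgt in (via,via,[640,200,300],P-90*G[:,2]):
        cur=fk(k,q)[0];rem=np.degrees((Ro.from_matrix(G)*fk(k,q)[1].inv()).as_rotvec())[2]
        q=call(q,np.round((np.array(tgt)-cur)/1000,2),rem,620);print(via,np.round(q,2),np.round(fk(k,q)[0]),'rem',round(rem,1),'u',fk(k,q)[1].as_matrix()[2].round(2))
E
```

```text
7.5 j [-1.006  0.343  0.235  0.695  2.572 -2.554] p [ 326.8 -251.5  690.5] F [-0.2  0.5 -0.2] gap 94.1
 z [ 0.231  0.28  -0.932] y [-0.551  0.827  0.112] tilt 21.3
8.17 j [-0.906  0.405  0.236  1.287  2.836 -2.554] p [ 291.9 -171.3  698.3] F [-0.7  0.7  0.7] gap 93.9
 z [-0.082  0.574 -0.815] y [-0.943  0.22   0.25 ] tilt 35.4
u [-0.523  0.25  -0.815]
spin [-1.96757378e-14  4.42704100e-14 -1.77169218e+02] tcp goal [653.30095962  93.14197327 121.67976592] clear (np.float64(43.70077520617022), np.float64(79.03507832904832)) (np.float64(27.283189622862572), np.float64(56.958923749261416))
[450, 250, 450] [-0.3  -0.31  1.34  0.53  1.75 -1.95] [399.  73. 572.] rem -177.2 u [-0.51  0.26 -0.82]
[450, 250, 450] [ 0.53 -0.19  1.5  -0.3   1.32 -0.48] [463. 218. 460.] rem -120.4 u [-0.47  0.29 -0.83]
[450, 250, 450] [ 0.49  0.49  1.09 -0.59  1.52  0.49] [643. 198. 300.] rem -74.0 u [-0.47  0.29 -0.83]
[450, 250, 450] [ 0.42  0.6   1.17 -0.59  1.48  0.78] [643. 148. 190.] rem -16.7 u [-0.47  0.29 -0.83]
[400, 150, 500] [-0.34 -0.34  1.37  0.54  1.77 -1.98] [384.  65. 566.] rem -177.2 u [-0.5   0.26 -0.82]
[400, 150, 500] [ 0.46 -0.36  1.55 -0.31  1.43 -0.52] [407. 140. 497.] rem -120.4 u [-0.49  0.29 -0.82]
[400, 150, 500] [ 0.51  0.52  1.05 -0.61  1.59  0.56] [637. 200. 297.] rem -69.3 u [-0.49  0.29 -0.82]
[400, 150, 500] [ 0.42  0.61  1.15 -0.6   1.5   0.76] [647. 140. 197.] rem -12.1 u [-0.49  0.29 -0.82]
[560, 260, 350] [-0.34 -0.22  1.33  0.54  1.7  -2.02] [445.  43. 550.] rem -177.2 u [-0.51  0.26 -0.82]
[560, 260, 350] [ 0.38 -0.03  1.55 -0.25  1.08 -0.56] [558. 191. 376.] rem -120.2 u [-0.47  0.3  -0.83]
[560, 260, 350] [ 0.5   0.49  1.09 -0.59  1.54  0.53] [638. 201. 296.] rem -72.4 u [-0.47  0.3  -0.83]
[560, 260, 350] [ 0.42  0.58  1.19 -0.59  1.48  0.78] [638. 141. 196.] rem -15.1 u [-0.47  0.3  -0.83]
```

```bash
python3 -m crank '[{"offset":[0.11,0.32,-0.2],"spin":-57},{"offset":[0.11,0.32,-0.2],"spin":-57},{"offset":[0.11,0.32,-0.2],"spin":-57},{"offset":[0.11,0.32,-0.2],"spin":-57},{"offset":[0.11,0.32,-0.2],"spin":-57},{"offset":[0.11,0.32,-0.2],"spin":-57},{"offset":[0.11,0.32,-0.2],"spin":-57},{"offset":[0.11,0.32,-0.2],"spin":-57}]' >/dev/null; python3 st.py
python3 -m crank '[{"offset":[0.02,0.09,-0.07],"spin":-57},{"offset":[0.02,0.09,-0.07],"spin":-57},{"offset":[0.02,0.09,-0.07],"spin":-57},{"offset":[0.02,0.09,-0.07],"spin":-57},{"offset":[0.02,0.09,-0.07],"spin":-57},{"offset":[0.02,0.09,-0.07],"spin":-57},{"offset":[0.02,0.09,-0.07],"spin":-57},{"offset":[0.02,0.09,-0.07],"spin":-57}]' >/dev/null; python3 st.py
cat > rem.py <<'E'
from goal import *
import sys
def rem(dx,cov=C0,bar=0,back=0,up=0):
    s=manip.read_state();R=Ro.from_euler('xyz',s['eef_rot']);G=Rgoal(R.as_matrix()[2])
    h=handle(cov,bar,dx);P=tcp(h,G)-back*G[:,2]+[0,0,up]
    print('off',np.round(P-s['eef_pos'],1),'spin',np.degrees((Ro.from_matrix(G)*R.inv()).as_rotvec()).round(1)[2],'u',R.as_matrix()[2].round(2),'clear',np.round(clear(h,G)))
if __name__=="__main__": rem(*map(float,sys.argv[1:]))
E
python3 rem.py -10 110.3 0 90
```

```text
8.83 j [-0.411 -0.342  1.372  0.603  1.828 -2.112] p [375.3  58.  569.3] F [ 2.3 -0.3 -0.4] gap 93.9
 z [ 0.395  0.426 -0.814] y [-0.42   0.872  0.253] tilt 35.5
9.5 j [ 0.446 -0.405  1.576 -0.248  1.404 -0.718] p [395.  147.8 500.2] F [ 0.7 -1.5 -0.1] gap 94.2
 z [ 0.578  0.008 -0.816] y [0.343 0.905 0.252] tilt 35.3
off [ 248.2   -3.6 -305.1] spin -79.5 u [-0.52  0.25 -0.82] clear [43. 79.]
```

```bash
python3 -m crank '[{"offset":[0.245,0.08,-0.17],"spin":-57},{"offset":[0.245,0.08,-0.17],"spin":-57},{"offset":[0.245,0.08,-0.17],"spin":-57},{"offset":[0.245,0.08,-0.17],"spin":-57},{"offset":[0.245,0.08,-0.17],"spin":-57},{"offset":[0.245,0.08,-0.17],"spin":-57},{"offset":[0.245,0.08,-0.17],"spin":-57},{"offset":[0.245,0.08,-0.17],"spin":-57}]' >/dev/null; python3 st.py; python3 rem.py -10 110.3 0 90
```

```text
10.17 j [ 0.547  0.519  0.998 -0.617  1.591  0.378] p [641.8 228.  325.6] F [-0.  -0.8 -0.4] gap 94.0
 z [ 0.321 -0.481 -0.816] y [0.946 0.21  0.248] tilt 35.4
off [   1.7  -83.7 -130.5] spin -22.8 u [-0.52  0.25 -0.82] clear [44. 79.]
```

```bash
python3 -m crank '[{"offset":[0,0,0],"spin":-22.8},{"offset":[0,0,0],"spin":-22.8},{"offset":[0,0,0],"spin":-22.8},{"offset":[0,-0.03,-0.05],"spin":-22.8},{"offset":[0,-0.05,-0.08],"spin":-22.8},{"offset":[0,-0.07,-0.11],"spin":-22.8},{"offset":[0,-0.08,-0.13],"spin":-22.8},{"offset":[0,-0.08,-0.13],"spin":-22.8}]' 0.75 40 >/dev/null; python3 st.py; python3 rem.py -10 110.3 0 0
python3 - <<'E'
from h import *
p=cam("scene");c=p["pixels"][130:280,290:490,::-1];cv2.imwrite("pics/a1.png",cv2.resize(c,None,fx=4,fy=4,interpolation=cv2.INTER_CUBIC))
p=cam("top");c=p["pixels"][85:285,190:390,::-1];cv2.imwrite("pics/a2.png",cv2.resize(c,None,fx=3,fy=3,interpolation=cv2.INTER_CUBIC))
E
```

```text
10.83 j [ 0.427  0.643  1.115 -0.597  1.561  0.742] p [640.3 144.6 190.3] F [ 0.4 -0.3 -0.8] gap 70.3
 z [ 0.101 -0.571 -0.815] y [ 0.955 -0.175  0.241] tilt 35.5
off [ 12.8 -51.5 -68.6] spin 0.1 u [-0.53  0.24 -0.81] clear [44. 80.]
```

View pics/a1.png

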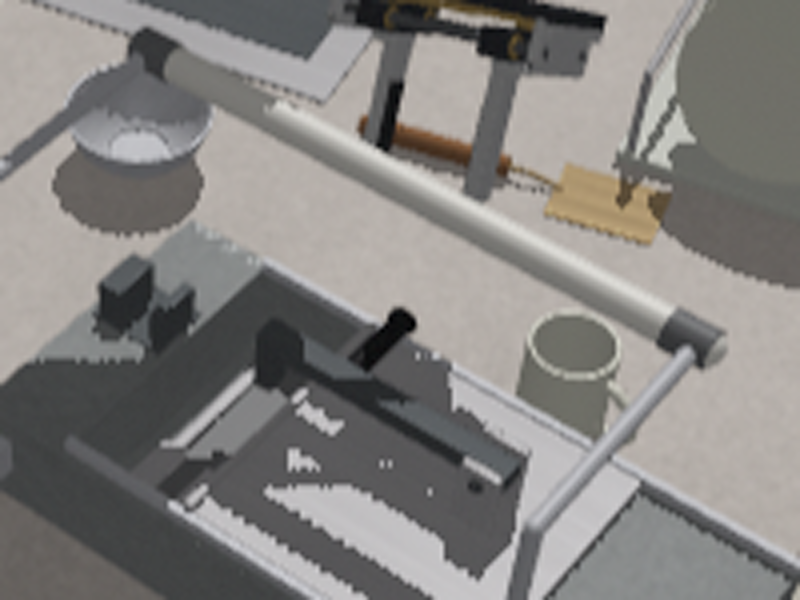

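```bash
python3 - <<'E'
from goal import *
s=manip.read_state();R=Ro.from_euler('xyz',s['eef_rot']).as_matrix();p=cam("scene")
for sg in(-1,1): print('tip',proj(p,s['eef_pos']+R[:,1]*sg*41).round(1))
print('collar',proj(p,handle(C0,0,-32)).round(1),'peg root',proj(p,handle(C0,0,30)).round(1))
E
```

```text
tip [381.5 184.4]
tip [406.8 192. ]
collar [392.8 210.3] peg root [379.9 223.4]
```

View pics/a2.png

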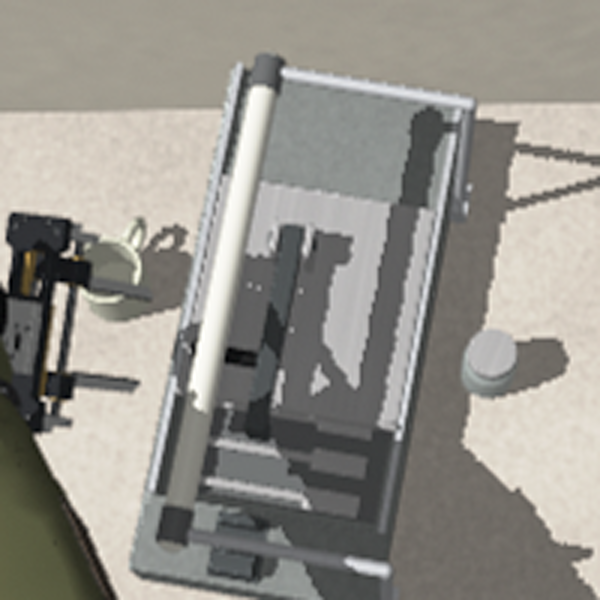

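```bash
python3 -m crank '[{"offset":[0.003,-0.01,-0.014],"spin":0},{"offset":[0.005,-0.02,-0.028],"spin":0},{"offset":[0.007,-0.03,-0.041],"spin":0},{"offset":[0.009,-0.038,-0.052],"spin":0},{"offset":[0.011,-0.045,-0.061],"spin":0},{"offset":[0.013,-0.051,-0.069],"spin":0},{"offset":[0.013,-0.051,-0.069],"spin":0},{"offset":[0.013,-0.051,-0.069],"spin":0}]'; python3 rem.py -10
python3 - <<'E'
from h import *
p=cam("scene");c=p["pixels"][140:290,300:500,::-1];cv2.imwrite("pics/b1.png",cv2.resize(c,None,fx=4,fy=4,interpolation=cv2.INTER_CUBIC))
E
```

```text
clock: 11.65
eef_pos: [655.8, 98.1, 129.5]
eef_rot: [2.843, 0.548, 1.232]
wrist_force: [0.1, -0.5, 0.4]
finger_gap: 70.3
off [-2.5 -4.9 -7.8] spin 0.0 u [-0.52  0.25 -0.82] clear [43. 79.]
```

View pics/b1.png

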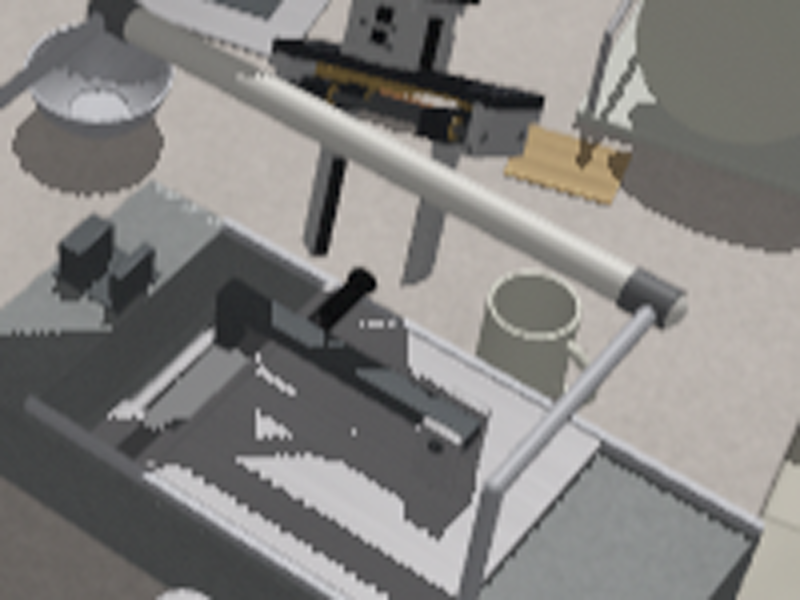

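```bash
python3 - <<'E'
from goal import *
s=manip.read_state();R=Ro.from_euler('xyz',s['eef_rot']).as_matrix();p=cam("scene");print(s['eef_pos'],s['clock'])
for sg in(-1,1): print('tip',proj(p,s['eef_pos']+R[:,1]*sg*41).round(1))
print('tcp',proj(p,s['eef_pos']).round(1),'collar',proj(p,handle(C0,0,-32)).round(1),'pt',proj(p,handle(C0,0,0)).round(1))
# what tcp shift explains tips (lateral)
cv2.imwrite("pics/b2.png",cv2.resize(p["pixels"][140:290,300:500,::-1],None,fx=4,fy=4,interpolation=cv2.INTER_CUBIC))
E
```

```text
[655.8588075   98.36268807 129.7819982 ] 11.7
tip [376.5 214.5]
tip [401.4 222.9]
tcp [388.8 218.6] collar [392.8 210.3] pt [386.2 217. ]
```

```bash
python3 - <<'E'
from goal import *
t=cam("top");p=cam("scene")
z=np.array([.101,-.571,-.815]);y=np.array([.955,-.175,.241]);P=np.array([640.3,144.6,190.3])
s=manip.read_state();R=Ro.from_euler('xyz',s['eef_rot']).as_matrix()
for d in (0,10,20,30,40):
    print(d,'top',[proj(t,P+y*g*41-z*d).round(1).tolist() for g in(-1,1)],'scene',[proj(p,s['eef_pos']+R[:,1]*g*41-R[:,2]*d).round(1).tolist() for g in(-1,1)])
print('top seen (236,212.3),(240,184); scene seen (379.5,202.5),(403.7,210.7)')
E
```

```text
0 top [[243.0, 214.9], [247.5, 185.0]] scene [[376.5, 214.5], [401.3, 222.9]]
10 top [[240.5, 214.6], [245.0, 184.5]] scene [[377.2, 211.0], [402.1, 219.3]]
20 top [[237.9, 214.3], [242.5, 184.0]] scene [[377.9, 207.5], [402.9, 215.7]]
30 top [[235.4, 213.9], [239.9, 183.5]] scene [[378.6, 204.0], [403.7, 212.1]]
40 top [[232.7, 213.6], [237.3, 183.1]] scene [[379.4, 200.5], [404.5, 208.5]]
top seen (236,212.3),(240,184); scene seen (379.5,202.5),(403.7,210.7)
```

```bash
python3 -m crank '[{"offset":[0,0,0],"spin":0},{"offset":[0,0,0],"spin":0},{"offset":[0,0,0],"spin":0},{"offset":[0,0,0],"spin":0},{"offset":[-0.001,-0.002,-0.003],"spin":0},{"offset":[-0.002,-0.005,-0.008],"spin":0},{"offset":[-0.002,-0.005,-0.008],"spin":0},{"offset":[-0.002,-0.005,-0.008],"spin":0}]' 0.48; python3 - <<'E'
from goal import *
p=cam("scene")
s=manip.read_state();R=Ro.from_euler('xyz',s['eef_rot']).as_matrix();g=s['finger_gap']/2+6
for d in (0,10,20,30): print(d,[proj(p,s['eef_pos']+R[:,1]*e*g-R[:,2]*d).round(1).tolist() for e in(-1,1)])
a=cv2.resize(p["pixels"][160:260,330:463,::-1],None,fx=6,fy=6,interpolation=cv2.INTER_CUBIC)
cv2.imwrite("pics/b3.png",a)
E
```

```text
clock: 12.52
eef_pos: [653.4, 93.0, 121.1]
eef_rot: [2.843, 0.548, 1.232]
wrist_force: [-0.5, 0.3, -0.1]
finger_gap: 44.9
0 [[378.4, 218.7], [395.7, 224.6]]
10 [[379.1, 215.2], [396.5, 221.0]]
20 [[379.8, 211.7], [397.2, 217.5]]
30 [[380.6, 208.2], [398.0, 213.9]]
```

View pics/b3.png

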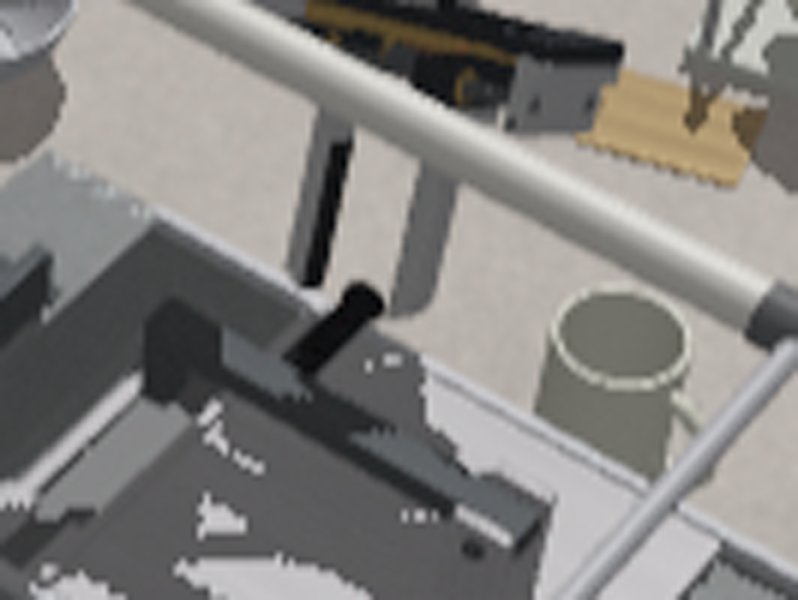

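```bash
python3 - <<'E'
from goal import *
p=cam("scene");t=cam("top")
P=np.array([141.2,-531.3,172.2]);y=np.array([.257,-.966,0])
for d in(0,15,30): print(d,[proj(p,P+y*e*53+[0,0,d]).round(1).tolist() for e in(-1,1)])
a=cv2.imread("pics/scene0.png")[220:340,0:160];cv2.imwrite("pics/c0.png",cv2.resize(a,None,fx=5,fy=5,interpolation=cv2.INTER_CUBIC))
E
```

```text
0 [[85.8, 286.9], [61.9, 324.7]]
15 [[83.6, 283.3], [59.4, 321.2]]
30 [[81.4, 279.5], [56.9, 317.6]]
```

View pics/c0.png

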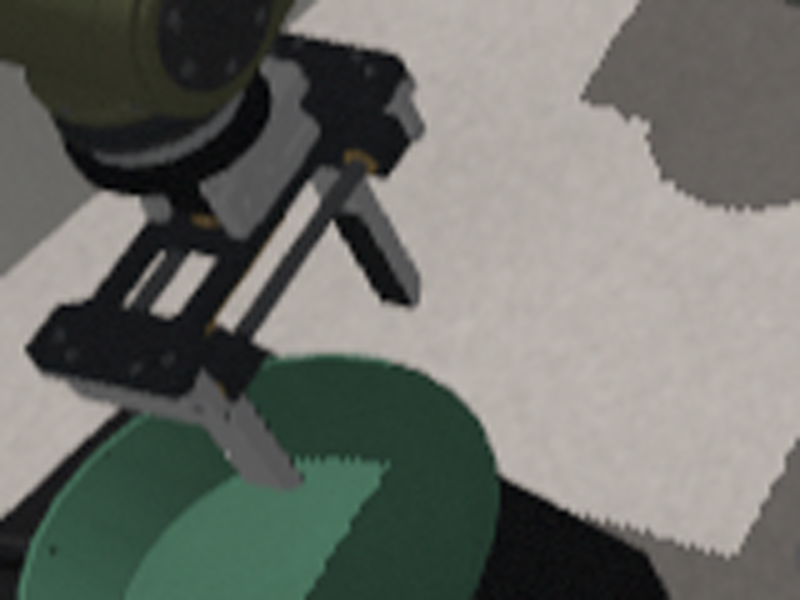

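The fingertips sit about 29 mm behind the reported TCP. Both cameras show it, and so does the start picture. I'll go on along the tool axis, watching the force.

```bash
python3 -m crank '[{"offset":[0.001,-0.004,-0.005],"spin":0},{"offset":[0.001,-0.007,-0.01],"spin":0},{"offset":[0.002,-0.011,-0.015],"spin":0},{"offset":[0.002,-0.014,-0.02],"spin":0},{"offset":[0.002,-0.014,-0.02],"spin":0},{"offset":[0.002,-0.014,-0.02],"spin":0},{"offset":[0.002,-0.014,-0.02],"spin":0},{"offset":[0.002,-0.014,-0.02],"spin":0}]'; python3 - <<'E'
from goal import *
p=cam("scene")
a=cv2.resize(p["pixels"][170:245,340:440,::-1],None,fx=8,fy=8,interpolation=cv2.INTER_CUBIC)
cv2.imwrite("pics/b4.png",a)
E
```

```text
clock: 13.33
eef_pos: [655.9, 79.5, 102.0]
eef_rot: [2.842, 0.547, 1.232]
wrist_force: [-0.2, 0.3, -0.1]
finger_gap: 44.8
```

View pics/b4.png

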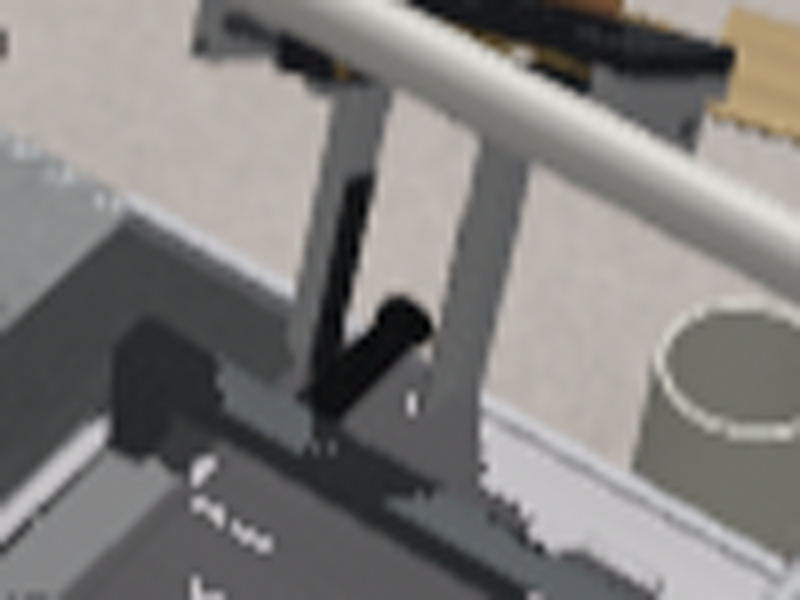

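```bash
python3 -m crank '[{"offset":[0,0,0],"spin":0},{"offset":[0,0,0],"spin":0},{"offset":[0,0,0],"spin":0},{"offset":[0,0,0],"spin":0},{"offset":[0,0,0],"spin":0},{"offset":[0,0,0],"spin":0},{"offset":[0,0,0],"spin":0},{"offset":[0,0,0],"spin":0}]' 0 30
```

```text
clock: 14.05
eef_pos: [655.8, 79.6, 101.8]
eef_rot: [2.842, 0.547, 1.232]
wrist_force: [-1.2, -0.3, -2.4]
finger_gap: 15.2
```

```bash
python3 -m crank '[{"offset":[0,0,0.005],"spin":0},{"offset":[0.001,0,0.01],"spin":0},{"offset":[0.002,0,0.016],"spin":0},{"offset":[0.003,-0.001,0.022],"spin":0},{"offset":[0.004,-0.001,0.028],"spin":0},{"offset":[0.004,-0.001,0.031],"spin":0},{"offset":[0.004,-0.001,0.031],"spin":0},{"offset":[0.004,-0.001,0.031],"spin":0}]'; python3 - <<'E'
from goal import *
p=cam("scene")
a=cv2.resize(p["pixels"][130:280,290:490,::-1],None,fx=4,fy=4,interpolation=cv2.INTER_CUBIC)
cv2.imwrite("pics/d1.png",a)
E
```

```text
clock: 14.72
eef_pos: [660.1, 78.6, 133.2]
eef_rot: [2.841, 0.547, 1.232]
wrist_force: [0.6, 0.5, -2.4]
finger_gap: 14.8
```

View pics/d1.png

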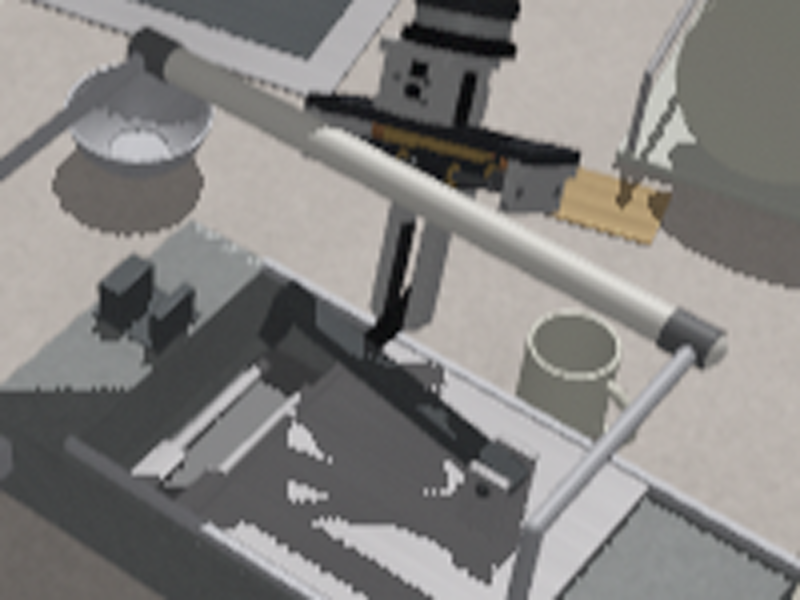

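```bash
python3 -m crank '[{"offset":[-0.015,0.003,0],"spin":0},{"offset":[-0.03,0.006,0],"spin":0},{"offset":[-0.045,0.008,0],"spin":0},{"offset":[-0.06,0.011,0],"spin":0},{"offset":[-0.075,0.014,0],"spin":0},{"offset":[-0.09,0.017,0],"spin":0},{"offset":[-0.098,0.018,0],"spin":0},{"offset":[-0.098,0.018,0],"spin":0}]'; python3 - <<'E'
from goal import *
p=cam("scene")
a=cv2.resize(p["pixels"][130:280,280:480,::-1],None,fx=4,fy=4,interpolation=cv2.INTER_CUBIC)
cv2.imwrite("pics/d2.png",a)
E
```

```text
clock: 15.43
eef_pos: [561.1, 97.8, 133.2]
eef_rot: [2.841, 0.545, 1.234]
wrist_force: [0.0, 7.6, -1.5]
finger_gap: 15.0
```

View pics/d2.png

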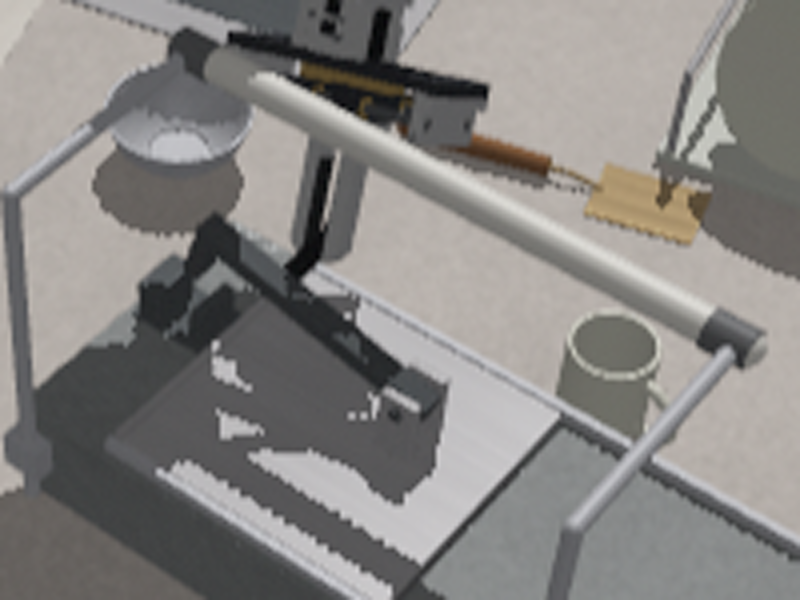

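```bash
python3 -m crank '[{"offset":[-0.001,0.001,0],"spin":0},{"offset":[-0.003,0.002,0],"spin":0},{"offset":[-0.005,0.003,0],"spin":0},{"offset":[-0.007,0.003,0],"spin":0},{"offset":[-0.009,0.004,0],"spin":0},{"offset":[-0.01,0.004,0],"spin":0},{"offset":[-0.01,0.004,0],"spin":0},{"offset":[-0.01,0.004,0],"spin":0}]'; python3 -m crank '[{"offset":[-0.001,0,0],"spin":0},{"offset":[-0.002,0,0],"spin":0},{"offset":[-0.003,0.001,0],"spin":0},{"offset":[-0.004,0.001,0],"spin":0},{"offset":[-0.005,0.001,0],"spin":0},{"offset":[-0.006,0.001,0],"spin":0},{"offset":[-0.006,0.001,0],"spin":0},{"offset":[-0.006,0.001,0],"spin":0}]'
```

```text
clock: 16.15
eef_pos: [551.1, 100.1, 133.1]
eef_rot: [2.842, 0.549, 1.232]
wrist_force: [-3.1, -8.9, -1.8]
finger_gap: 15.3
clock: 16.82
eef_pos: [544.9, 101.1, 133.1]
eef_rot: [2.843, 0.549, 1.232]
wrist_force: [-1.6, -2.4, -0.6]
finger_gap: 15.4
```

```bash
python3 -m crank '[{"offset":[-0.001,0,0],"spin":0},{"offset":[-0.002,0,0],"spin":0},{"offset":[-0.003,0.001,0],"spin":0},{"offset":[-0.004,0.001,0],"spin":0},{"offset":[-0.004,0.001,0],"spin":0},{"offset":[-0.004,0.001,0],"spin":0},{"offset":[-0.004,0.001,0],"spin":0},{"offset":[-0.004,0.001,0],"spin":0}]';  python3 - <<'E'
from goal import *
from kin import Ro
P={n:cam(n) for n in("scene","top")}
cv2.imwrite("pics/s1.png",P["scene"]["pixels"][:,:,::-1]);cv2.imwrite("pics/t1.png",P["top"]["pixels"][:,:,::-1])
for n in P:
    for kx in("bar","cover"):
        for m in manip.masks_of(P[n],kx)[:1]:
            ys,xs=np.nonzero(m["mask"]);print(n,kx,round(m["conf"],2),len(xs),xs.min(),xs.max(),ys.min(),ys.max())
a=cv2.resize(P["scene"]["pixels"][170:250,290:397,::-1],None,fx=6,fy=6,interpolation=cv2.INTER_CUBIC)
cv2.imwrite("pics/d3.png",a)
E
```

```text
clock: 17.48
eef_pos: [541.4, 101.8, 133.3]
eef_rot: [2.841, 0.549, 1.232]
wrist_force: [6.0, -4.7, -2.7]
finger_gap: 15.5
scene bar 0.73 716 321 383 180 228
scene cover 0.73 4946 304 412 180 275
top bar 0.74 647 245 283 199 270
top cover 0.66 4990 241 328 181 270
```

```bash
python3 -m crank '[{"offset":[-0.001,0,0],"spin":0},{"offset":[-0.002,0,0],"spin":0},{"offset":[-0.002,0,0],"spin":0},{"offset":[-0.002,0,0],"spin":0},{"offset":[-0.002,0,0],"spin":0},{"offset":[-0.002,0,0],"spin":0},{"offset":[-0.002,0,0],"spin":0},{"offset":[-0.002,0,0],"spin":0}]'; python3 st.py
```

```text
clock: 18.45
eef_pos: [541.5, 101.7, 133.7]
eef_rot: [2.837, 0.547, 1.231]
wrist_force: [18.7, -4.8, -7.4]
finger_gap: 15.3
18.45 j [ 0.433  0.448  1.55  -0.617  1.351  0.89 ] p [541.5 101.7 133.7] F [18.7 -4.8 -7.4] gap 15.3
 z [ 0.118 -0.568 -0.815] y [ 0.951 -0.171  0.257] tilt 35.4
```

```bash
python3 -m crank '[{"offset":[0.003,-0.001,0],"spin":0},{"offset":[0.006,-0.001,0],"spin":0},{"offset":[0.009,-0.002,0],"spin":0},{"offset":[0.01,-0.002,0],"spin":0},{"offset":[0.01,-0.002,0],"spin":0},{"offset":[0.01,-0.002,0],"spin":0},{"offset":[0.01,-0.002,0],"spin":0},{"offset":[0.01,-0.002,0],"spin":0}]'; python3 -m crank '[{"offset":[0,0,-0.004],"spin":0},{"offset":[-0.001,0,-0.008],"spin":0},{"offset":[-0.002,0,-0.012],"spin":0},{"offset":[-0.002,0,-0.016],"spin":0},{"offset":[-0.003,0.001,-0.02],"spin":0},{"offset":[-0.003,0.001,-0.022],"spin":0},{"offset":[-0.003,0.001,-0.022],"spin":0},{"offset":[-0.003,0.001,-0.022],"spin":0}]'
```

```text
clock: 19.12
eef_pos: [551.5, 99.8, 133.7]
eef_rot: [2.836, 0.547, 1.231]
wrist_force: [0.9, 1.5, -3.7]
finger_gap: 15.3
clock: 19.78
eef_pos: [548.2, 100.5, 111.5]
eef_rot: [2.837, 0.548, 1.231]
wrist_force: [-2.1, -1.3, 0.0]
finger_gap: 15.2
```

```bash
python3 -m crank '[{"offset":[0,0,-0.003],"spin":0},{"offset":[0,0,-0.005],"spin":0},{"offset":[0,0,-0.007],"spin":0},{"offset":[0,0,-0.009],"spin":0},{"offset":[0,0,-0.0095],"spin":0},{"offset":[0,0,-0.0095],"spin":0},{"offset":[0,0,-0.0095],"spin":0},{"offset":[0,0,-0.0095],"spin":0}]'
```

```text
clock: 20.45
eef_pos: [548.7, 100.5, 102.8]
eef_rot: [2.835, 0.547, 1.23]
wrist_force: [-0.4, -0.7, 5.8]
finger_gap: 15.4
```

```bash
python3 -m crank '[{"offset":[0,0,0],"spin":0},{"offset":[0,0,0],"spin":0},{"offset":[0,0,0],"spin":0},{"offset":[0,0,0],"spin":0},{"offset":[0,0,0],"spin":0},{"offset":[0,0,0],"spin":0},{"offset":[0,0,0],"spin":0},{"offset":[0,0,0],"spin":0}]' 0.48; python3 -m crank '[{"offset":[-0.001,0.005,0.007],"spin":0},{"offset":[-0.002,0.011,0.016],"spin":0},{"offset":[-0.004,0.018,0.026],"spin":0},{"offset":[-0.005,0.026,0.037],"spin":0},{"offset":[-0.007,0.034,0.048],"spin":0},{"offset":[-0.009,0.043,0.061],"spin":0},{"offset":[-0.01,0.051,0.073],"spin":0},{"offset":[-0.01,0.051,0.073],"spin":0}]'
python3 - <<'E'
from goal import *
P={n:cam(n) for n in("scene","top")}
# expected projections of the bar outline extremes for bar/cover hypotheses vs masks
for n in P:
    m=manip.masks_of(P[n],"bar")
    ys,xs=np.nonzero(m[0]["mask"]);print(n,round(m[0]["conf"],2),len(xs),'x',xs.min(),xs.max(),'y',ys.min(),ys.max(),'centroid',xs.mean().round(1),ys.mean().round(1))
    for b in (0,.13,.26):
        X=[]
        for c in (-2.5,):
          for x in (-30,-10):
            for l,zz in ((190,8),(190,-8),(187,-44),(173,-44),(0,8)):
                X.append(proj(P[n],c2w(S,(x,-70+c-l*np.cos(b)-zz*np.sin(b)*-1*-1,137+l*np.sin(b)+zz*np.cos(b)))))
          for x in(-92,):X.append(proj(P[n],c2w(S,(x,-70+c-120*np.cos(b),137+120*np.sin(b)))))
        X=np.array(X);print('  bar',b,'x',X[:,0].min().round(),X[:,0].max().round(),'y',X[:,1].min().round(),X[:,1].max().round())
for b in("jar","mug","kettle","bottle","bowl","spatula"):
    print(b,[np.round(d["location"]).tolist() for d in manip.search_frame(P["top"],b)[:1]])
E
```

```text
clock: 21.12
eef_pos: [548.7, 100.5, 102.8]
eef_rot: [2.835, 0.547, 1.23]
wrist_force: [0.6, 0.3, 0.4]
finger_gap: 45.0
clock: 21.78
eef_pos: [539.3, 153.7, 179.1]
eef_rot: [2.832, 0.544, 1.23]
wrist_force: [0.4, -0.1, 1.2]
finger_gap: 44.8
scene 0.72 741 x 324 386 y 189 231 centroid 352.2 207.7
  bar 0 x 322.0 382.0 y 191.0 227.0
  bar 0.13 x 322.0 382.0 y 185.0 227.0
  bar 0.26 x 324.0 382.0 y 179.0 227.0
top 0.95 525 x 259 283 y 196 263 centroid 273.2 231.5
  bar 0 x 247.0 284.0 y 200.0 269.0
  bar 0.13 x 247.0 283.0 y 200.0 266.0
  bar 0.26 x 246.0 283.0 y 201.0 263.0
jar [[644.0, -154.0, 91.0]]
mug [[761.0, 220.0, 35.0]]
kettle [[429.0, -533.0, 106.0]]
bottle [[595.0, -478.0, 124.0]]
bowl []
spatula [[714.0, 444.0, 7.0]]
```

```bash
python3 -m crank '[{"offset":[0,0,0],"spin":0},{"offset":[0,0,0],"spin":0},{"offset":[0,0,0],"spin":0},{"offset":[0,0,0],"spin":0},{"offset":[0,0,0],"spin":0},{"offset":[0,0,0],"spin":0},{"offset":[0,0,0],"spin":0},{"offset":[0,0,0],"spin":0}]'; python3 - <<'E'
from h import *
P=cam("top");print([(np.round(d["location"]),d["conf"]) for n in ("bar","tooth","cover") for d in manip.search_frame(P,n)[:1]])
print(manip.sign_off())
E
```

```text
clock: 22.95
eef_pos: [538.6, 151.3, 175.6]
eef_rot: [2.836, 0.548, 1.23]
wrist_force: [0.0, 0.2, 0.3]
finger_gap: 45.0
[(array([600.,  26.,  94.]), 0.66), (array([553.,  70., 144.]), 0.64), (array([598.,  25.,  92.]), 0.81)]
the job is handed in; nothing more can be done
None
```

The job is handed in at about 23 s of the 45 s allowed. As far as I can measure, the cover is shut and locked. No verdict is reported, so I can't confirm it passed.

**What I did:**
- **Tilting the gripper:** the moves only allow shifts and turns about the vertical. I got a 35° lean to the robot's left by asking for turns past the last joint's limit.
- **Lifting:** I gripped the peg (gap 15 mm) and raised the bar about 31 mm, roughly 0.26 rad, with the cover about 109 mm open.
- **Closing:** I drew the cover until it met its stop (19 N), then backed off 10 mm to about -2 mm, near the middle of the notch.
- **Locking:** I lowered the bar until it met its lower stop, then let go and backed out.

**Last checks:**
- **Bar level:** the handle came back to within 1 mm of its level height and met 6 N there. Resting on top of the keeper it would have stopped about 15 mm higher.
- **Nothing touched:** wrist force after letting go was about 0, the gripper stands clear of the handle, and no force reading pointed to contact with the lamp.
- **Bystanders:** jar and mug are within about 5 mm of their first detected positions. Kettle, bottle and spatula were found but had no first position to compare, though the arm passed clear of them. The bowl was not detected in the last picture and stays unchecked.

**What disagreed:**
- **Fingertips:** both cameras showed them about 29 mm behind the reported TCP, so I went by the pictures when gripping.
- **Bar angle:** the last scene-camera outline of the bar fits 0 to 0.05 rad, too coarse to prove it is under 0.035. For that I rely on the handle height and the force.

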